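# Set the metering dial to its red mark

## Robot

A 6-joint arm with a two-finger parallel gripper is mounted at the origin on the work surface; the furniture and walls round the work are solid. World frame = base frame: x ahead of the robot, y to its left, z up, the work surface at z = 0. Lengths are in m, angles in degrees, forces in N, time in s.
With the tool pointing down it reaches from about 0.3 to 0.85 m from the base axis. Payload 5.4 kg.
Tool frame: the origin (TCP) lies at the very end of the fingers, on their centre line; the grasp point (between the pads) lies 19 mm behind it (manip.pinch_z is the distance from the TCP to the grasp point, in m); z points along the fingers, y is the line along which they close (so a half turn about z gives the same grasp; the last joint's range is limited). The gripper opens to 85 mm and grips with 20 to 120 N. Pads are 22 mm wide; open, the fingers measure 114 mm over their backs; the gripper's body (76 mm by 85 mm) begins 54 mm behind the grasp point. The pads swing forward as they close: fully open they stand 13 mm farther back than shut.
Start: joints at [51.331, 9.076, 91.501, -0, 79.423, -12.038], TCP at [0.258, 0.514, 0.231] pointing down, gripper open.
Joint ranges: [-166.64, 166.64], [-54.1, 131.32], [10.49, 154.53], [-73.88, 253.88], [9.74, 151.15], [-171.62, 171.62]. Speed limits (degrees/s): [147.25, 147.25, 180, 180, 180, 180].

## Interface

Orientations are given as [roll, pitch, yaw] about the fixed x, y, z axes, in that order (R = Rz(yaw) Ry(pitch) Rx(roll)).
In Python, from plant import readout, eyes, hand_in, finder, manip gives the robot as it stands.
- The arm moves only by the tool jog_arm, never from a script. Its argument "plan" is one flat list of numbers, 4 for each row, row after row: the shift along the world's x, y, z in mm, then the turn about the world's z in degrees. A call has 1 to 10 rows; each row is the pose to reach, as a shift and turn from the pose commanded when the call began; what a row does not reach only later rows make up. A row lasts 1/8 s, in which the tool goes at most 62.5 mm and 10.7 degrees, less where a joint would pass 70% of its speed; a pose out of reach is approached as far as the arm can. A call with a gripper value outside its range is refused whole. "hand" is the opening, from -1 (shut) to 1 (fully open), set as the call begins (left out, the last holds). The fingers move at their own pace and stop on an object; "squeeze" is the grip in N (left out, the last holds). Time passes only in rows, so rows that repeat a pose let the fingers close. It gives the time, the measured TCP pose, the force, the opening and the grip force at its end, in the units of the state.
- readout.get_state(): the state, without advancing time (a new reading comes with each control period).
- eyes.grab_frame(name): name is "side" or "top" or "wrist"; returns a dict with "pixels" (420x560x3 uint8, red, green, blue), "vertical_fov" (degrees; the focal length in pixels is half the picture's height over the tangent of half this angle, whatever the lens; pixels are square), "cx", "cy" (the principal point, pixels), "R" (3x3) and "t" (3): a world point X has camera coordinates R X + t. Camera axes: x right, y down, z forward; pixel columns grow to the right and rows downward; lengths in m; the calibration is good to about 2 mm. The wrist camera is an equidistant fisheye: a pixel r from the principal point sees the ray r / f radians off the axis. A picture is of the moment at which its call begins. There is no depth.
- hand_in(): hands the job in; it is judged then, once.
Trained networks look in the newest picture that a camera, given by its name, has taken for a name from the list of things; names that differ only in an ending like _2 or _b are one class to them, and where a whole thing is asked for, a point or a joint stands for the part that bears it (a point fixed in the world has none). Each returns a list of dicts, best first, with "conf" (0 to 1); they miss things now and then, are a little off and sometimes report something else, mostly with a low value. They report only what shows in the picture. A call takes as long as a camera call.
- finder.search_frame(label, camera): "bbox" ([left, top, width, height] in pixels, round what is visible of it).
- finder.outline_of(label, camera): "mask" (420x560 bool, what is visible of it) and "bbox" ([left, top, width, height] in pixels, round what is visible of it).
The state is a dict: "time_s": time; "q": joint angles; "dq": joint speeds; "tau": joint torques, N m; "eef_pos": TCP position; "ee_rot": TCP orientation; "contact_force": force on the tool from outside, world axes, zero at the start; "wrist_torque": the same for the moment, N m; "width": finger opening in m; "grip_force": force on a finger pad.
Only numpy, scipy, OpenCV 4.12 (cv2) and the standard library are available. Lean on these libraries where they do the work, as an engineer would, in place of code of your own. Each camera call takes 0.05 s, during which the arm holds its last target. There are 200 camera calls.

## Task

With the fingertips, push the orange stud round, gently and without gripping it, to turn the black dial until its white index line lines up with the red line on the silver ring; do not shift the red line. Then press the green button fully down to store the setting, let it come back up, and leave the dial lined up. Do not disturb the fitting, the tape roll and the gauge lying round the station.

Things in the scene. Friction and masses are not known exactly. Their poses are not given: they have to be found in the camera images.
- station: Fixed blue metering station, a low block 250 x 180 mm with its top at 26 mm, bolted to the table. Origin on the table under the vertical dial axis; local +x points to its far side with two brass tube ports (the block spans x -158..+92 mm, y -90..+90 mm), z up. A white scale plate with black ticks (radius 86 mm), the silver set-point ring and the black dial lie one above the other about the dial axis.
- bench_mill: Fixed black bench mill with a grey hood, left of the station; it fills about x 0.36..0.60, y -0.04..0.17 m of the table and is 0.29 m high. Further left stands a fixed open-framed flow unit, x 0.57..0.87, y 0.25..0.63 m, 0.39 m high. Draw the arm back before swinging past them. Not part of the job.
- dial (a joint): Angle of the black dial (radius 60 mm, top face 42 mm above the table) about the vertical axis through the station's origin, rad, growing counterclockwise seen from above; at 0 the white index line points along the station's +x. It turns without stops over more than a full turn either way. Light friction (about 2 N at the stud) holds it wherever it is left.
- setpoint_ring (a joint): Angle of the silver set-point ring (radius 73 mm, top 34 mm above the table) about the same axis, same sense and zero for its red line. Stiff; it must stay where it is.
- white_index (a point): Outer tip of the white index line, 4 mm wide, on the dial's rim, 60 mm from the axis, 39 mm above the table. Turns with the dial.
- red_mark (a point): Inner end of the red line, 4 mm wide, on the silver ring, 60 mm from the axis, 34 mm above the table. The red line runs outward from here to 84 mm from the axis, across the white scale plate.
- stud_top (a point): Centre of the top of the upright orange finger stud on the dial: 20 mm in diameter, 42 mm from the dial axis, exactly opposite to the white index line (dial angle + pi). It rises from the dial's top face at 42 mm to 76 mm above the table; a steel collar 26 mm in diameter and 3 mm high surrounds its foot, and a steel hub 24 mm in diameter and 3 mm high marks the dial axis.
- set_button_top (a point): Centre of the top of the round green push button, 32 mm in diameter, 118 mm from the dial axis on the station's robot side (local -x). Its top is 48 mm above the table when up; a fixed black housing 48 mm in diameter surrounds it up to 38 mm. Pressed straight down.
- set_button (a joint): Travel of the green button, m: 0 up, 0.006 fully down. Spring return; fully down takes about 5 N.
- union: Loose brass tube union, 25 x 56 x 22 mm, lying left of the station. Origin at its underside. A bystander.
- black_tape: Loose roll of black tape, 62 x 60 x 19 mm, lying flat right of the station. Origin at its underside. A bystander.
- gauge: Loose pressure gauge lying on its back, 84 x 60 x 30 mm, in front of the station (robot side). Origin at its underside. A bystander.

How it is judged (in metres and radians):
On the way, in this order (a step that is already met when the one before it is completed fails the run):
1. the white index line points at the red line and the dial rests (horizontal distance between white_index and red_mark below 0.004 m and velocity of joint dial between -0.05 and 0.05 rad/s), for 0.3 s.
2. the green button is pressed down while the lines agree (horizontal distance between white_index and red_mark below 0.004 m and value of joint set_button above 0.0045 m), for 0.05 s.
At the end, for the whole second after the job is handed in: White index tip within 4 mm (about 4 degrees) of the red line's inner end, the dial at rest, the green button up again, the red line within 3 mm of where it was, and the union, tape roll and gauge within 20 mm of where they lay (all of step 1 and value of joint set_button below 0.0015 m and distance of red_mark from where it was at the start of the episode below 0.003 m and distance of each of union, black_tape, gauge from where it was at the start of the episode below 0.02 m); the robot touches nothing.
It fails at once if the dial or its stud is gripped or pushed hard (over 25 N) (contact force between the fingers and dial above 25 N).
It fails at once if the red line is shifted by more than 3 mm (distance of red_mark from where it was at the start of the episode above 0.003 m).
It fails at once if the brass union is pushed away, lifted or carried (more than 20 mm) (distance of union from where it was at the start of the episode above 0.02 m).
It fails at once if the black tape roll is pushed away, lifted or carried (more than 20 mm) (distance of black_tape from where it was at the start of the episode above 0.02 m).
It fails at once if the pressure gauge is pushed away, lifted or carried (more than 20 mm) (distance of gauge from where it was at the start of the episode above 0.02 m).
It also fails if it takes over 64 s, if anything falls off the work surface, if the arm or the gripper's body presses on something with over 40 N, if the wrist force passes 120 N, or if a joint passes its speed limit or range.

## Working session

There is one attempt and no reset: what is moved stays moved. The work goes in short steps, Python scripts to look and compute and a tool call to move; the robot and the scene stay as the last step left them, time stands still between calls to the robot, and variables do not carry over. Pictures are saved under pics/ and viewed, at most 10 in all, crops included, and the job is handed in when it is done.

Besides the shell and the picture viewer there is one more tool, called after "Request:" as a command line: name --argument value ..., lists and objects as JSON in quotes. jog_arm: Moves the arm, as the interface text tells. Its arguments: {"type":"object","properties":{"plan":{"type":"array","items":{"type":"number"}},"hand":{"type":"number"},"squeeze":{"type":"number"}},"required":["plan"]}

```bash
mkdir -p pics
cat > h.py <<'E'
import numpy as np, cv2
from plant import readout, eyes, finder, manip
def grab(n,save=None):
    f=eyes.grab_frame(n)
    if save: cv2.imwrite('pics/'+save,cv2.cvtColor(f['pixels'],cv2.COLOR_RGB2BGR))
    return f
def ray(f,u,v):
    h=f['pixels'].shape[0]; F=h/2/np.tan(np.radians(f['vertical_fov'])/2)
    x,y=u-f['cx'],v-f['cy']
    if f.get('fish'):
        r=np.hypot(x,y); th=r/F; d=np.array([x/r*np.sin(th),y/r*np.sin(th),np.cos(th)])
    else: d=np.array([x/F,y/F,1])
    R=np.array(f['R']);t=np.array(f['t'])
    return -R.T@t, R.T@d
def at(f,u,v,z):
    c,d=ray(f,u,v); return c+d*(z-c[2])/d[2]
def cen(m):
    ys,xs=np.nonzero(m); return xs.mean(),ys.mean()
E
python3 - <<'E'
from h import *
s=readout.get_state(); print(s)
Z=dict(station=.026,dial=.042,setpoint_ring=.034,white_index=.039,red_mark=.034,stud_top=.076,set_button_top=.048,union=.011,black_tape=.019,gauge=.02)
for n in ['top','side']:
    f=grab(n,n+'0.png'); print(n,f['vertical_fov'],-np.array(f['R']).T@f['t'])
    for l,z in Z.items():
        for o in finder.outline_of(l,n)[:2]:
            u,v=cen(o['mask']); print(l,round(o['conf'],2),o['bbox'],round(u,1),round(v,1),at(f,u,v,z)[:2].round(3))
E
```

```text
{'time_s': 0.0, 'q': array([ 5.13328770e+01,  9.11348057e+00,  9.15724410e+01, -6.18876515e-04,
        7.94219269e+01, -1.20359470e+01]), 'dq': array([-0.00786975,  0.03325707, -0.04092362,  0.07065256, -0.07915486,
        0.00872557]), 'tau': array([ 7.30541251e-04, -3.95992613e+01, -3.31425548e+01, -2.59306944e-04,
        8.35403771e-03,  2.67954209e-05]), 'eef_pos': array([0.25736497, 0.51351986, 0.23030641]), 'ee_rot': array([-1.79894396e+02, -2.18943521e-02,  1.53368918e+02]), 'contact_force': array([-0.6122787 , -0.12799435,  0.33489848]), 'wrist_torque': array([-0.02625385,  0.00897206, -0.02116964]), 'grip_force': 0.0, 'width': 0.08534918543897692}
top 56.43532441492702 [ 0.37026464 -0.15508171  0.90545608]
station 0.7 [251.0, 122.0, 101.1, 130.0] 300.4 188.8 [ 0.513 -0.196]
dial 0.87 [280.8, 146.1, 52.4, 54.3] 304.0 173.2 [ 0.546 -0.203]
setpoint_ring 0.88 [273.4, 144.5, 62.0, 61.1] 305.6 174.4 [ 0.545 -0.207]
setpoint_ring 0.59 [230.3, 197.5, 28.9, 13.5] 244.5 201.9 [ 0.479 -0.071]
white_index 0.87 [279.1, 149.8, 55.6, 50.9] 303.7 173.4 [ 0.546 -0.203]
red_mark 0.95 [272
[... 584 characters left out ...]
.213]
dial 0.62 [198.3, 195.1, 54.1, 49.6] 225.9 219.1 [ 0.552 -0.2  ]
setpoint_ring 0.88 [194.8, 193.6, 64.5, 58.4] 218.9 226.9 [ 0.569 -0.192]
red_mark 0.8 [190.7, 191.3, 69.5, 58.7] 220.2 224.7 [ 0.565 -0.196]
stud_top 0.58 [200.7, 194.6, 56.1, 50.8] 226.0 219.1 [ 0.555 -0.176]
stud_top 0.48 [279.0, 198.8, 17.4, 17.1] 286.3 211.2 [ 0.439 -0.158]
set_button_top 0.62 [279.9, 200.8, 13.6, 15.8] 286.5 211.0 [ 0.431 -0.177]
union 0.69 [275.6, 204.0, 19.2, 14.1] 285.6 210.6 [ 0.424 -0.203]
black_tape 0.66 [174.5, 183.8, 132.1, 84.6] 237.3 215.3 [ 0.525 -0.218]
black_tape 0.57 [215.9, 159.1, 28.1, 27.0] 228.9 175.6 [ 0.514 -0.325]
gauge 0.67 [312.0, 185.3, 33.8, 32.0] 325.7 201.4 [ 0.338 -0.193]
```

Run:
```python
import cv2
a=cv2.imread('pics/top0.png')[115:290,220:400]; cv2.imwrite('pics/c0.png',cv2.resize(a,None,fx=3.4,fy=3.4,interpolation=2))
```

```text
(no output)
```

View pics/c0.png

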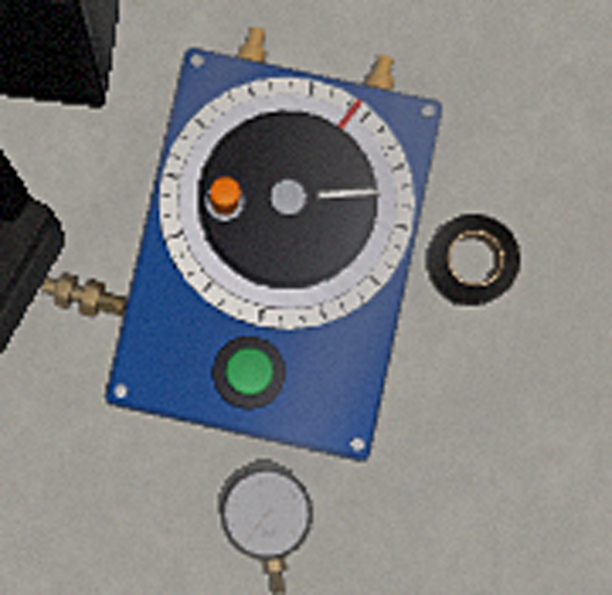

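The picture shows the hub at about (305,173), the white tip at (331,171) pointing right, the inner end of the red line at (321,151), the stud at (286,171) and the button at (293.5,224). The dial has to turn counterclockwise.

```bash
cat > m.py <<'E'
from h import *
def deg(a): return np.degrees(np.arctan2(a[1],a[0]))
E
python3 - <<'E'
from m import *
f=grab('top')
o=lambda x,y:(x/3.4+220-.35,y/3.4+115-.35)
hub=at(f,*o(289,198),.045);w=at(f,*o(376,191),.042);r=at(f,*o(343,124),.034);s=at(f,*o(224,185),.076);b=at(f,*o(250,371),.048)
print(hub,w,r,s,b)
for n,p in zip('wrsb',(w,r,s,b)): d=(p-hub)[:2]; print(n,np.hypot(*d),deg(d))
E
```

```text
[ 0.54647916 -0.20444315  0.045     ] [ 0.55305959 -0.2618302   0.042     ] [ 0.59982982 -0.24033966  0.034     ] [ 0.54758437 -0.16134977  0.076     ] [ 0.4318652  -0.18099173  0.048     ]
w 0.05776309723685353 -83.4586104774312
r 0.06430281986416789 -33.9342852675142
s 0.043107544866090274 88.53087160820579
b 0.11698858897730961 168.43619620108333
```

Request:
jog_arm --plan '[0,-50,30,0,0,-110,60,0,0,-170,90,0,10,-230,120,0,20,-290,140,0,25,-350,140,0,25,-410,140,0,20,-470,140,0,20,-530,140,0,20,-590,140,0]' --hand -1

```text
time_s: 2.4
eef_pos: [0.2773, -0.0712, 0.3717]
ee_rot: [-180.0, 0.2, 153.4]
contact_force: [1.5, -0.4, -0.8]
width: -0.0001
grip_force: 0.0
```

Request:
jog_arm --plan '[0,-60,0,-10,0,-110,0,-20,40,-110,0,-30,90,-110,0,-40,140,-110,-20,-50,190,-110,-50,-60,240,-105,-90,-70,290,-100,-120,-80,309,-95,-150,-90,309,-91,-180,-100]'

```text
time_s: 3.65
eef_pos: [0.5879, -0.1599, 0.1898]
ee_rot: [-180.0, -0.0, 53.1]
contact_force: [-0.7, 0.3, 0.4]
width: 0.0001
grip_force: 0.0
```

Request:
jog_arm --plan '[0,0,0,-10,0,0,0,-20,0,0,0,-30,0,0,0,-40,0,0,0,-51,0,0,0,-51,0,0,0,-51]'

```text
time_s: 4.53
eef_pos: [0.5868, -0.1603, 0.1913]
ee_rot: [-180.0, 0.0, 2.5]
contact_force: [-1.0, -0.5, 0.2]
width: -0.0001
grip_force: 0.0
```

Run:
```python
from m import *
s=readout.get_state();print(s['eef_pos'],s['ee_rot'],s['q'])
f=grab('wrist','w1.png');g=grab('top','t1.png')
a=cv2.imread('pics/w1.png');b=cv2.imread('pics/t1.png')[115:290,220:400]
cv2.imwrite('pics/c1.png',np.hstack([cv2.resize(a,None,fx=.8,fy=.8),cv2.resize(b,(346,336))]))
```

```text
[ 0.58677755 -0.16032465  0.1912853 ] [-1.79998759e+02  2.03194536e-03  2.54201939e+00] [-2.66500015e+01  1.57203375e+01  8.83642159e+01  9.53444804e-05
  7.59178259e+01  6.08079559e+01]
```

View pics/c1.png

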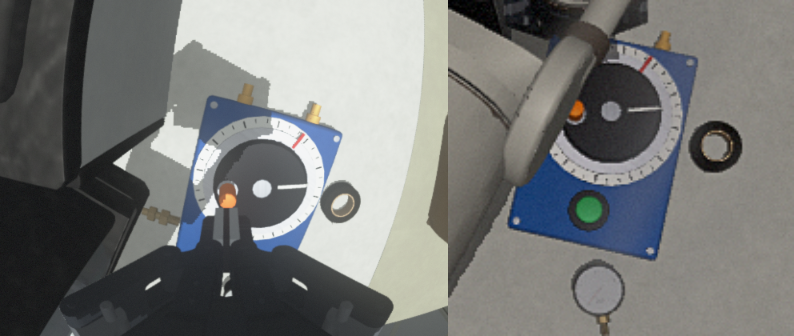

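The left view is the wrist camera: hub at about (327,235) full-size, white tip near (381,233), red line near (372,175), and the stud just ahead of the fingertips. The dial is still untouched. I'll measure precisely from this view.

```bash
cat >> m.py <<'E'
def proj(f,X):
    X=np.array(f['R'])@X+f['t'];F=f['pixels'].shape[0]/2/np.tan(np.radians(f['vertical_fov'])/2)
    r=np.hypot(X[0],X[1]);k=F*np.arctan2(r,X[2])/r
    return f['cx']+k*X[0],f['cy']+k*X[1]
def blobs(f,hub=(.5465,-.2044)):
    "orthorectify the fisheye onto a plane; 0.5 mm per px; columns: world -y, rows: world -x"
    def rect(z):
        n=320;g=(np.arange(n)-n/2)*.0005;mx=np.zeros((n,n),np.float32);my=mx.copy()
        for i in range(n):
            for j in range(n): mx[i,j],my[i,j]=proj(f,np.array([hub[0]-g[i],hub[1]-g[j],z]))
        return cv2.cvtColor(cv2.remap(f['pixels'],mx,my,1),cv2.COLOR_RGB2HSV),cv2.remap(f['pixels'],mx,my,1)
    out={};W=lambda m:np.array([[hub[0]-(y-160)*.0005,hub[1]-(x-160)*.0005] for y,x in zip(*np.nonzero(m))])
    hsv,im=rect(.034); out['red']=W(((hsv[...,0]<6)|(hsv[...,0]>172))&(hsv[...,1]>130)&(hsv[...,2]>60)); out['im34']=im
    hsv,im=rect(.042); yy,xx=np.mgrid[:320,:320]-160
    out['im42']=im; out['white']=W((hsv[...,2]>170)&(hsv[...,1]<70)&(np.hypot(xx,yy)<112)&(np.hypot(xx,yy)>40))
    hsv,im=rect(.076); out['orange']=W((hsv[...,0]>6)&(hsv[...,0]<18)&(hsv[...,1]>180)&(hsv[...,2]>170))
    return out
E
python3 - <<'E'
from m import *
f=grab('wrist'); o=blobs(f); hub=np.array([.5465,-.2044])
for k in ('red','white','orange'):
    p=o[k]; print(k,len(p),p.mean(0) if len(p) else '', deg(p.mean(0)-hub) if len(p) else '', np.hypot(*(p-hub).T).min() if len(p) else '')
cv2.imwrite('pics/r1.png',cv2.cvtColor(np.hstack([o['im34'],o['im42']]),cv2.COLOR_RGB2BGR))
print(proj(f,readout.get_state()['eef_pos']))
E
```

```text
red 0   
white 908 [ 0.54714097 -0.22599526] -88.299902765648 0.020006249023742546
orange 0   
(np.float64(284.7468073892941), np.float64(271.68321692764135))
```

View pics/r1.png

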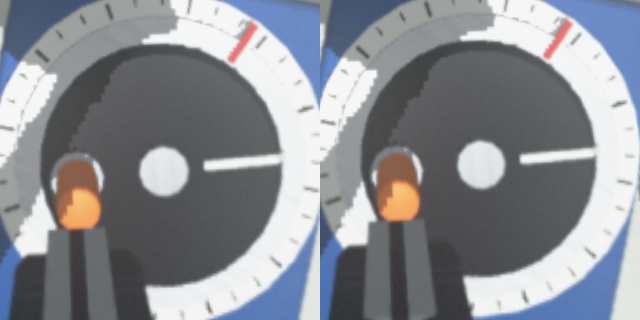

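Request:
jog_arm --plan '[0,0,-50,2,0,0,-95,3,0,0,-120,3,0,0,-132,3,0,0,-136,3,0,0,-136,3]'

```text
time_s: 5.42
eef_pos: [0.5875, -0.1607, 0.0563]
ee_rot: [179.9, -0.1, 5.4]
contact_force: [-1.0, 0.4, 0.3]
width: -0.0001
grip_force: 0.0
```

```bash
cat > tab.py <<'E'
from m import *
import sys
H=np.array([.545,-.2048])
s=readout.get_state();p=s['eef_pos'][:2];print(s['eef_pos'],s['ee_rot'][2],s['contact_force'])
off=float(sys.argv[1])
for th in map(float,sys.argv[2:]):
    a=np.radians(th);e=np.array([np.cos(a),np.sin(a)]);t=np.array([-e[1],e[0]])
    print(th,((H+.042*e-off*t-p)*1000).round(1), round(th-90-s['ee_rot'][2],1))
E
python3 tab.py .021 95 100 105 110 115 120 125 130 135 140 145
```

```text
[ 0.58752804 -0.16069053  0.05633966] 5.383538033055445 [-0.97570191  0.36691519  0.3231222 ]
95.0 [-25.3  -0.4] -0.4
100.0 [-29.1   0.9] 4.6
105.0 [-33.1   1.9] 9.6
110.0 [-37.2   2.5] 14.6
115.0 [-41.2   2.8] 19.6
120.0 [-45.3   2.8] 24.6
125.0 [-49.4   2.3] 29.6
130.0 [-53.4   1.6] 34.6
135.0 [-57.4   0.4] 39.6
140.0 [-61.2  -1. ] 44.6
145.0 [-64.9  -2.8] 49.6
```

Request:
jog_arm --plan '[-8,0,0,0,-16,0,0,0,-20,0,0,0,-23,0,0,0,-25,0,0,0,-27,0.3,0,2,-29,1,0,4,-31,1.5,0,7,-33,2,0,9,-33,2,0,9]'

```text
time_s: 6.68
eef_pos: [0.5537, -0.1586, 0.0554]
ee_rot: [180.0, 0.0, 14.4]
contact_force: [0.6, -0.7, 0.7]
width: -0.0002
grip_force: 0.5
```

```bash
python3 tab.py .021 105 110 115 120 125 130 132 135 140
python3 - <<'E'
from m import *
f=grab('wrist','w2.png')
o=blobs(f);cv2.imwrite('pics/r2.png',cv2.cvtColor(np.hstack([o['im34'],o['im42']]),cv2.COLOR_RGB2BGR))
E
```

```text
[ 0.55366422 -0.1585693   0.0554274 ] 14.389870743357513 [ 0.56306999 -0.74152059  0.7222682 ]
105.0 [ 0.7 -0.2] 0.6
110.0 [-3.3  0.4] 5.6
115.0 [-7.4  0.7] 10.6
120.0 [-11.5   0.6] 15.6
125.0 [-15.6   0.2] 20.6
130.0 [-19.6  -0.6] 25.6
132.0 [-21.2  -1. ] 27.6
135.0 [-23.5  -1.7] 30.6
140.0 [-27.3  -3.1] 35.6
```

View pics/r2.png

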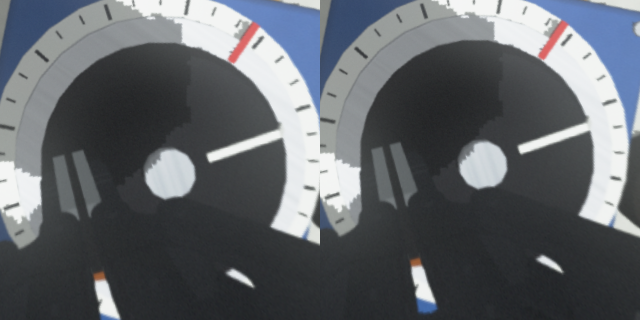

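The white line now points about -70° and the red line about -35°, so the push works and roughly 36° remain. I'll push on to just short of it.

Request:
jog_arm --plan '[-3,0.4,0,5,-6,0.6,0,8,-9,0.6,0,12,-11.5,0.6,0,15,-14,0.4,0,18,-16.5,0,0,21,-18.5,-0.4,0,24,-20,-0.8,0,26,-21,-1,0,27,-21,-1,0,27]'

```text
time_s: 7.98
eef_pos: [0.5326, -0.1593, 0.0552]
ee_rot: [-180.0, 0.0, 41.4]
contact_force: [1.5, -0.0, 0.3]
width: 0.0002
grip_force: 0.5
```

```bash
python3 tab.py .021 132 135 138 140 142 144
python3 - <<'E'
from m import *
f=grab('wrist','w3.png')
o=blobs(f);cv2.imwrite('pics/r3.png',cv2.cvtColor(np.hstack([o['im34'],o['im42']]),cv2.COLOR_RGB2BGR))
E
```

```text
[ 0.53260301 -0.1593006   0.05523213] 41.35380162013706 [ 1.50560134 -0.00254685  0.26311168]
132.0 [-0.1 -0.2] 0.6
135.0 [-2.5 -1. ] 3.6
138.0 [-4.8 -1.8] 6.6
140.0 [-6.3 -2.4] 8.6
142.0 [-7.8 -3.1] 10.6
144.0 [-9.2 -3.8] 12.6
```

View pics/r3.png

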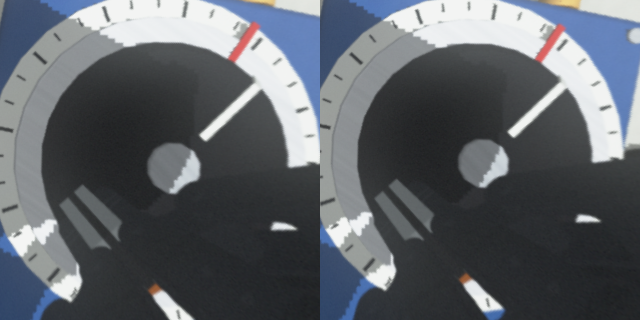

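About 12° are left. I'll nudge slowly.

Request:
jog_arm --plan '[-2,-0.7,0,2.5,-4,-1.4,0,5,-5.5,-2,0,7.5,-6.5,-2.5,0,9,-7.5,-3,0,10,-8.2,-3.3,0,11,-8.2,-3.3,0,11,-8.2,-3.3,0,11]'

```text
time_s: 9.02
eef_pos: [0.5245, -0.1626, 0.0552]
ee_rot: [-180.0, 0.0, 52.4]
contact_force: [0.6, 0.9, 0.2]
width: 0.0001
grip_force: 0.5
```

```bash
python3 tab.py .021 143 145
python3 - <<'E'
from m import *
f=grab('wrist','w4.png')
o=blobs(f);im=np.hstack([o['im34'][:200,100:],o['im42'][:200,100:]])
cv2.imwrite('pics/r4.png',cv2.cvtColor(cv2.resize(im,None,fx=1.8,fy=1.8,interpolation=2),cv2.COLOR_RGB2BGR))
E
```

```text
[ 0.52446896 -0.16260137  0.05524355] 52.36006957318001 [0.58843304 0.87962971 0.23296157]
143.0 [-0.4 -0.2] 0.6
145.0 [-1.8 -0.9] 2.6
```

View pics/r4.png

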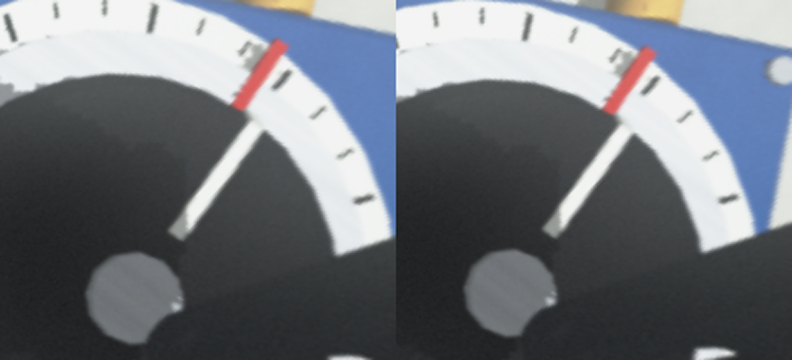

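White reads about -36.5° and red about -34.7°. One more nudge of roughly 1.7°, then back off and look.

Request:
jog_arm --plan '[-0.6,-0.3,0,1,-1.2,-0.6,0,2,-1.2,-0.6,0,2,-1.2,-0.6,0,2,2,3,0,2,7,10,0,2,12,17,0,2,12,17,40,2,12,17,90,2,12,17,130,2]'

```text
time_s: 10.32
eef_pos: [0.5372, -0.1453, 0.1874]
ee_rot: [179.9, -0.0, 54.4]
contact_force: [0.5, -0.7, -0.7]
width: -0.0003
grip_force: 0.0
```

Request:
jog_arm --plan '[-60,-10,0,0,-110,-20,0,0,-110,-20,0,0]'

```text
time_s: 10.7
eef_pos: [0.4242, -0.165, 0.1845]
ee_rot: [-179.9, 0.0, 54.3]
contact_force: [0.3, -0.4, 0.9]
width: -0.0001
grip_force: 0.0
```

Run:
```python
from m import *
s=readout.get_state();print(s['eef_pos'],s['ee_rot'],s['q'])
f=grab('wrist','w5.png')
o=blobs(f);im=np.hstack([o['im34'],o['im42']])
g=grab('top','t5.png')['pixels'][115:290,220:400]
im=np.hstack([cv2.resize(im,None,fx=.8,fy=.8),cv2.resize(g,(263,256))])
b=np.hstack([cv2.resize(o['im34'][:200,100:],(396,360)),cv2.resize(o['im42'][:200,100:],(379,360))])
cv2.imwrite('pics/r5.png',cv2.cvtColor(np.vstack([im[:230,:775],b[:, :775]]),cv2.COLOR_RGB2BGR))
```

```text
[ 0.4241609  -0.16502405  0.18454072] [-1.79892482e+02  2.05240906e-02  5.42566243e+01] [-3.65180072e+01 -6.74666602e+00  1.13001315e+02 -2.28783220e-02
  7.38525820e+01 -7.68228958e-01]
```

View pics/r5.png

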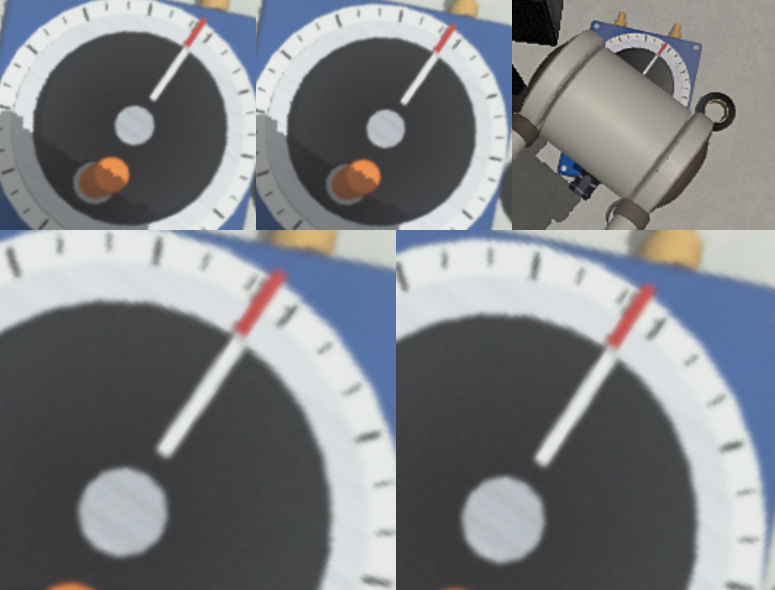

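The lines run continuously into each other, with white and red both at about -33.6°. Next is the button, estimated at (0.4305, -0.181).

Request:
jog_arm --plan '[6,-16,0,0,6,-16,-50,0,6,-16,-100,0,6,-16,-125,0,6,-16,-130,0,6,-16,-130,0,6,-16,-130,0]'

```text
time_s: 11.68
eef_pos: [0.434, -0.1826, 0.0568]
ee_rot: [179.8, 0.0, 54.4]
contact_force: [-0.7, -0.2, 0.1]
width: -0.0002
grip_force: 0.0
```

Run:
```python
from m import *
print(readout.get_state()['eef_pos'])
f=grab('wrist');o=blobs(f,(.4305,-.181))
w=proj(f,np.array([.4305,-.181,.048]));
m=finder.outline_of('set_button_top','wrist')[:1];print(w,[(x['conf'],x['bbox']) for x in m])
im=cv2.cvtColor(f['pixels'],cv2.COLOR_RGB2BGR); cv2.circle(im,(int(w[0]),int(w[1])),3,(0,0,255),1); cv2.imwrite('pics/w6.png',im)
```

```text
[ 0.43397768 -0.18264849  0.05680917]
(np.float64(279.1489942715568), np.float64(267.2139701549944)) [(0.62, [245.6, 235.1, 64.5, 37.9])]
```

View pics/w6.png

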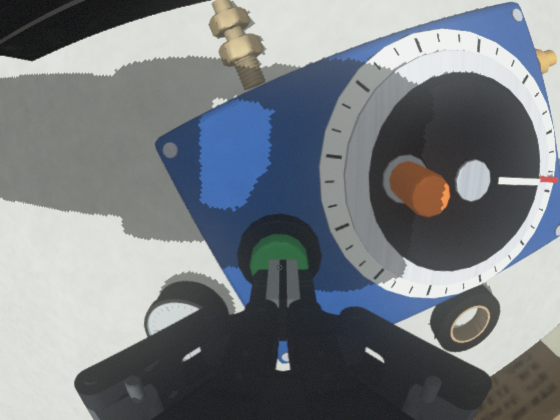

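The fingertips sit over the green button (centre about (278,262)), and the white and red lines still agree at the right edge. I'll press and then lift.

Request:
jog_arm --plan '[-3,1,-6,0,-3,1,-9,0,-3,1,-11,0,-3,1,-13,0,-3,1,-15,0,-3,1,-16,0,-3,1,-16,0,-3,1,-16,0]'

```text
time_s: 12.78
eef_pos: [0.4295, -0.1806, 0.0416]
ee_rot: [-179.9, 0.0, 54.4]
contact_force: [-11.0, 6.3, 26.3]
width: 0.0004
grip_force: 13.9
```

Request:
jog_arm --plan '[0,0,2,0,0,0,6,0,0,0,20,0,0,0,60,0,0,0,120,0,-40,0,160,0,-90,0,180,0,-90,0,180,0,-90,0,180,0]'

```text
time_s: 13.9
eef_pos: [0.3399, -0.1807, 0.2195]
ee_rot: [179.9, -0.0, 54.3]
contact_force: [-0.3, -0.1, -0.5]
width: 0.0002
grip_force: 0.0
```

Run:
```python
from m import *
print(readout.get_state()['eef_pos'],readout.get_state()['contact_force'])
f=grab('wrist');o=blobs(f,(.515,-.205))
a=f['pixels'];b=np.hstack([o['im34'],o['im42']])[:300]
b=cv2.resize(b,(640,300))
g=np.zeros((300,400,3),np.uint8);g=cv2.resize(a,(400,300))
cv2.imwrite('pics/r7.png',cv2.cvtColor(np.hstack([g,cv2.resize(o['im42'],(300,300))]),cv2.COLOR_RGB2BGR))
```

```text
[ 0.33990422 -0.18070291  0.21945135] [-0.33894311 -0.12701584 -0.51344094]
```

View pics/r7.png

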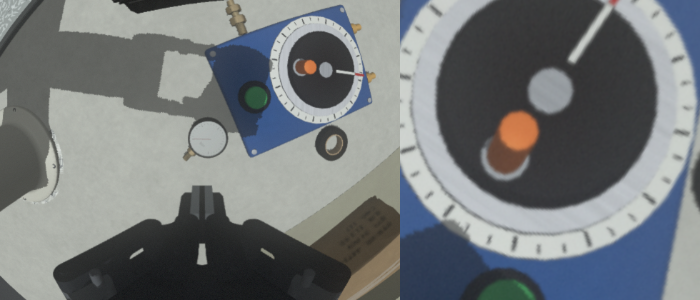

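The white line still meets the red line (right panel, about (612,5)). The button is up, and the union, tape roll and gauge are in place. Handing in.

```bash
python3 -c "
from plant import hand_in
print(hand_in())"
```

```text
the job is handed in; nothing more can be done
None
```

I turned the dial until its white line met the red line, pressed the green button to the bottom and let it come back up. The last picture shows the lines still agreeing and the bystanders in place, and the job is handed in; `hand_in()` returned no verdict.

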